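# Third hand for the stake holder

### The job

Pull the steel doming punch out of its wooden pot, lower it foot first into the socket of the green stake holder, and press it straight down on the sprung foot plate with a steady push of about 8 newtons so that the goldsmith can tighten the clamp screw. Keep the shank gripped and the punch upright, press steadily for at least two seconds without ramming it, and finish while still holding and pressing: do not let go. Leave both pots and the other tools where they are.

Things in the scene. Friction and masses are not known exactly. Their poses are not given: they have to be found in the camera images.
- punch: doming punch of bright steel, about 0.28 kg: round upright shank 18 mm in diameter and 135 mm long with a flat foot (rim rounded 2 mm), then a short neck 11 mm thick and a ball 18 mm in diameter; 160 mm tall in all. Origin at the centre of its foot, z up along the shank to the ball. It stands upright and loose in punch_pot, its foot on the pot's floor, its top 80 mm proud of the rim.
- punch_pot: round turned wooden pot with a brass band, 68 mm in diameter, 80 mm tall, about 0.8 kg, loose on the bench; a round bore 25 mm wide, open at the top, floor 6 mm above its underside. Origin at the centre of its underside, z up. It holds the punch.
- stake_holder: green iron block 90 x 90 x 60 mm on a 130 mm long (x) flange, fixed to the bench, with an upright round socket 24 mm wide through its centre, the mouth bevelled by 4 mm, and a clamp screw with a brass cross bar standing out 35 mm from its -y face, 45 mm up. Origin at the centre of its underside, z up.
- socket_mouth (a point): centre of the socket's mouth, in the plane of the holder's top, 60 mm above the bench; z up.
- foot_plate (a joint): travel of the round brass foot plate inside the socket, in m, growing downward: 0 unloaded, when its upper face lies 35 mm below the socket's mouth, 0.016 at its hard stop. A spring holds it up: 1 N for each mm of travel, no preload, so 8 N on the plate is 8 mm. The punch's own weight alone sinks it about 3 mm.
- file_pot: pot of the same make as punch_pot, holding the file; to be left alone. Origin at the centre of its underside.
- file: small file standing in file_pot: red round handle 18 mm in diameter and 105 mm long, brass ferrule, thin dark steel blade upward, 170 mm tall in all, 0.08 kg. Origin at the centre of the handle's lower end. To be left alone.
- hammer: hammer lying on the far side of the bench, 220 mm long, handle to its -x. To be left alone.
- bench_block: square steel block 80 x 80 x 22 mm lying on the far side of the bench. Origin at the centre of its underside. To be left alone.
Things that resemble listed ones, but are neither listed nor needed, are in the scene too. Of the things shaped like the punch, the steel one is meant.

How it is judged (in metres and radians):
On the way, in this order (a step that is already met when the one before it is completed fails the run):
1. the punch is pulled clear of its pot (height (world z) of punch above 0.085 m and contact force between the fingers and punch above 2 N), for 0.2 s.
2. its foot is in the socket (horizontal distance between punch and socket_mouth below 0.006 m and z of punch in the frame of socket_mouth below -0.015 m), for 0.1 s.
3. the punch, gripped, is pressed on the foot plate with 5 to 12.5 N for 2 s (value of joint foot_plate between 0.005 and 0.0125 m and z of punch in the frame of socket_mouth below -0.037 m and contact force between the fingers and punch above 2 N), for 2 s.
At the end, for the whole second after the job is handed in: The robot still grips the punch by its shank (not merely pushing on the ball) and presses it on the foot plate with 5 to 12.5 N (plate 5 to 12.5 mm down), without motion; foot in the socket within 6 mm of its axis, punch upright within 0.09 rad, both pots standing (all of step 3 and contact force between punch and stake_holder above 4 N and horizontal distance between punch and socket_mouth below 0.006 m and angle between punch's own z axis and vertical below 0.09 rad and linear speed of punch below 0.01 m/s and z of the grasp point in the frame of punch below 0.15 m and angle between each of punch_pot, file_pot's own z axis and vertical below 0.2 rad); the arm keeps its last pose, push and grip.
It fails at once if the punch is rammed into the stake holder (over 40 N) (contact force between punch and stake_holder above 40 N).
It fails at once if the punch's pot is moved by more than 40 mm or tipped (distance of punch_pot from where it was at the start of the episode above 0.04 m or angle between punch_pot's own z axis and vertical above 0.5 rad).
It fails at once if the file, its pot, the hammer or the bench block is moved by more than 30 mm (distance of any of file, file_pot, hammer, bench_block from where it was at the start of the episode above 0.03 m).
It also fails if it takes over 48 s, if anything falls off the work surface, if the arm or the gripper's body presses on something with over 40 N, if the wrist force passes 120 N, or if a joint passes its speed limit or range.

### The arm

A 6-joint arm with a two-finger parallel gripper is mounted at the origin on the work surface. World frame = base frame: x ahead of the robot, y to its left, z up, the work surface at z = 0. Lengths are in mm, angles in rad, forces in N, time in s.
With the tool pointing down it reaches from about 275 to 750 mm from the base axis. Payload 10.2 kg.
Tool frame: the origin (TCP) lies midway between the tips of the shut fingers; the grasp point (between the pads) lies 19 mm behind it (ctrl.grasp_offset is the distance from the TCP to the grasp point, in mm); z points along the fingers, y is the line along which they close (so a half turn about z gives the same grasp; the last joint's range is limited). The gripper opens to 85 mm and grips with 20 to 120 N. Pads are 22 mm wide; open, the fingers measure 114 mm over their backs; the gripper's body (76 mm by 85 mm) begins 54 mm behind the grasp point. The pads swing forward as they close: fully open they stand 13 mm farther back than shut.
Start: joints at [1.029, 0.313, 1.498, -0, 1.331, -0.223], TCP at [164.562, 498.548, 200.694] pointing down, gripper open.
Joint ranges: [-2.94, 2.94], [-0.97, 2.17], [0.19, 2.56], [-1.23, 4.37], [0.02, 3.11], [-2.88, 2.88]. Speed limits (rad/s): [2.39, 2.39, 3.01, 3.14, 3.14, 3.14].

### API

Orientations are given as a unit quaternion [w, x, y, z].
In Python, from rig import ctrl, viewer, models gives the robot as it stands. The module is installed in compiled form; this text tells all that it offers.
- The arm moves only by the shell command python3 -m pendant 'ROWS' [OPENING] [FORCE]. ROWS is text: rows parted by semicolons, each of 4 numbers parted by spaces: the shift along the tool's x, y, z in m, then the turn about the tool's z in rad. In form: x y z yaw; .... A call has 1 to 10 rows; each row shifts and turns the commanded pose from where the row before left it, along the tool's axes as they then stand; what a row does not reach is not made up. A row lasts 1/8 s, in which the tool goes at most 62.5 mm and 10.7 degrees, less where a joint would pass 70% of its speed; a pose out of reach is approached as far as the arm can. A call is refused whole if a number of a shift passes 0.0625 or a number of a turn 0.188, either way. A call with a gripper value outside its range is refused whole. OPENING is the opening, from 0 (shut) to 1 (fully open), set as the call begins (- or left out, the last holds). The fingers move at their own pace and stop on an object; FORCE is the grip in N (left out, the last holds). Time passes only in rows, so rows that do not move let the fingers close. It gives the time, the measured TCP pose, the force, the opening and the grip force at its end, in the units of the state.
- ctrl.sense(): the state, without advancing time (a new reading comes with each control period).
- viewer.capture(name): name is "side" or "top"; returns a dict with "color" (480x640x3 uint8, red, green, blue), "vertical_fov" (degrees; the focal length in pixels is half the picture's height over the tangent of half this angle, whatever the lens; pixels are square), "cx", "cy" (the principal point, pixels), "dist" ([k1, k2, p1, p2, k3] as OpenCV has them; the pictures are not rectified), "pose" (4x4, takes a point from camera to world coordinates). Camera axes: x right, y down, z forward; pixel columns grow to the right and rows downward; lengths in mm; the calibration is good to about 2 mm. A picture is of the moment at which its call begins. There is no depth.
- ctrl.finish_job(): hands the job in; it is judged then, once.
Trained networks look in the newest picture that a camera, given by its name, has taken for a name from the list of things; names that differ only in an ending like _2 or _b are one class to them, and where a whole thing is asked for, a point or a joint stands for the part that bears it (a point fixed in the world has none). Each returns a list of dicts, best first, with "p" (0 to 1); they miss things now and then, are a little off and sometimes report something else, mostly with a low value. They report only what shows in the picture. A call takes as long as a camera call. They do not tell look-alikes from the thing itself.
- models.boxes_of(camera, query): "at" ([x, y, z] in mm, in world coordinates, good to about 4 mm: the middle of the surface that is visible of it).
The state is a dict: "time_s": time; "joints": joint angles; "dq": joint speeds; "tau": joint torques, N m; "eef_pos": TCP position; "ee_rot": TCP orientation; "force": force on the tool from outside, world axes, zero at the start; "wrist_torque": the same for the moment, N m; "grip_width": opening from 0.0 (shut) to 1.0 (fully open); "grip_force": force on a finger pad.
Only numpy, scipy, OpenCV 4.12 (cv2) and the standard library are available. Lean on these libraries where they do the work, as an engineer would, in place of code of your own. Each camera call takes 0.05 s, during which the arm holds its last target. There are 200 camera calls.

## Working session

There is one attempt and no reset: what is moved stays moved. The work goes in short steps, Python scripts to look and compute and a shell command to move; the robot and the scene stay as the last step left them, time stands still between calls to the robot, and variables do not carry over. Pictures are saved under pics/ and viewed, at most 10 in all, crops included, and the job is handed in when it is done.

```bash
mkdir -p pics
cat > h.py <<'E'
import numpy as np, cv2
from rig import ctrl, viewer, models
def cap(n, f=None):
    c=viewer.capture(n)
    if f: cv2.imwrite('pics/'+f, c['color'][:,:,::-1])
    F=240/np.tan(np.radians(c['vertical_fov'])/2)
    K=np.array([[F,0,c['cx']],[0,F,c['cy']],[0,0,1.]])
    return c,K,np.array(c['dist'],float),np.array(c['pose'],float)
def ray(cam,u,v):
    c,K,d,T=cam
    p=cv2.undistortPoints(np.array([[[u,v]]],float),K,d)[0,0]
    return T[:3,3],T[:3,:3]@np.array([p[0],p[1],1])
def atz(cam,u,v,z):
    o,r=ray(cam,u,v); return o+r*(z-o[2])/r[2]
def proj(cam,P):
    c,K,d,T=cam; Ti=np.linalg.inv(T)
    return cv2.projectPoints(np.atleast_2d(np.array(P,float)),cv2.Rodrigues(Ti[:3,:3])[0],Ti[:3,3],K,d)[0][:,0]
E
python3 - <<'E'
from h import *
np.set_printoptions(precision=1,suppress=True)
cs={n:cap(n,n+'0.png') for n in('side','top')}
for n in cs:
    print(n,cs[n][3][:3,3])
    for q in('punch','punch_pot','stake_holder','file_pot','file','hammer','bench_block'):
        for r in models.boxes_of(n,q): 
            a=np.array(r['at']); print(q,round(r['p'],2),a,proj(cs[n],a)[0])
s=ctrl.sense(); print(s['time_s'],s['eef_pos'],s['ee_rot'],s['force'])
E
```

```text
side [ 234.3 -470.1  409.6]
punch 0.81 [ 549.8 -321.1   91.9] [459.5 352.6]
punch 0.66 [ 518.9 -232.8  123.9] [373.  300.6]
punch 0.58 [ 605.9 -254.9   89.5] [435.8 300.6]
punch 0.58 [ 540.9 -158.4   91.1] [338.1 287.2]
punch_pot 0.64 [ 511.4 -249.1   60.1] [377.4 357.3]
punch_pot 0.63 [ 679.6 -197.2   24. ] [426.7 297. ]
stake_holder 0.64 [502.2 166.7  47.2] [187.7 236.2]
file_pot 0.77 [525.9 -13.2  54.6] [260.9 269.4]
file 0.61 [540.    9.  120.9] [255.9 220.9]
hammer 0.92 [ 680.5 -196.5   23.9] [426.6 296.6]
hammer 0.68 [ 521.7 -237.8  126.8] [378.5 299.4]
bench_block 0.62 [779.7 174.1  23.3] [308.3 199.5]
top [ 540.7  -23.1 1186.9]
punch 0.66 [ 554.4 -315.6  111.2] [475.7 263.3]
punch 0.61 [ 529.3 -229.8  142.6] [433.5 277.2]
punch 0.54 [ 609.9 -247.6  123.9] [440.3 233.5]
punch_pot 0.89 [ 530.3 -222.9   77.1] [423.2 276.4]
stake_holder 0.85 [522.5 195.1  58.9] [207.2 282.1]
file_pot 0.56 [540.5   9.6  81.9] [302.3 272.1]
file 0.54 [545.8   5.1 121.1] [304.1 269.2]
hammer 0.7 [ 702.1 -184.8   25.6] [398.4 191.6]
hammer 0.16 [793.  184.8  22.1] [216.5 148.5]
bench_block 0.75 [792.8 187.1  22.2] [215.3 148.6]
0.8 [164.6 498.5 200.7] [ 0.   0.2  1.  -0. ] [-0.3  0.2  0.1]
```

View pics/top0.png

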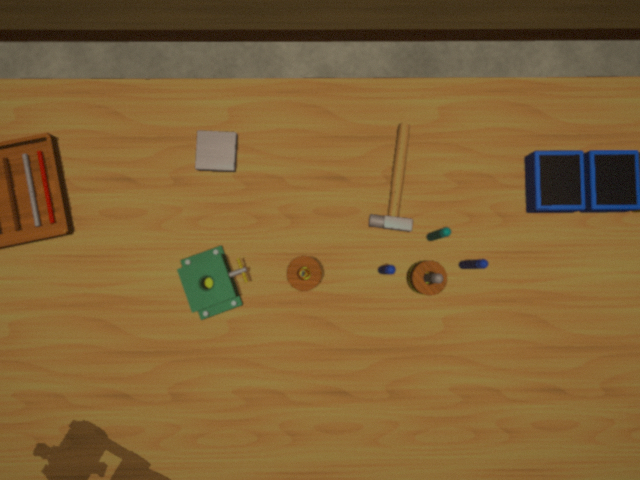

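View pics/side0.png

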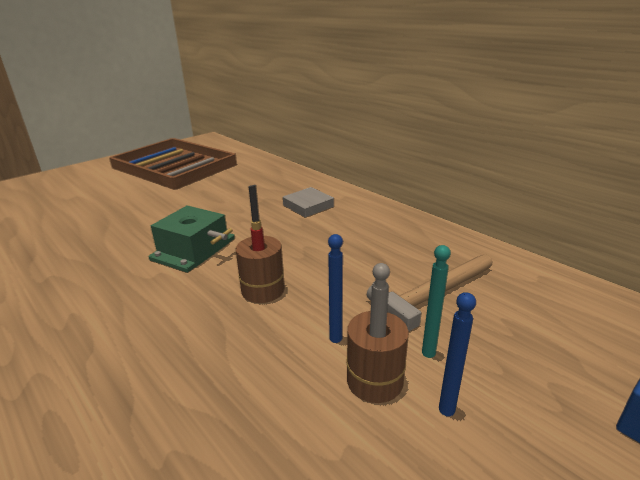

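The lone steel-grey one is in the pot, at top (430,278) and side (379,305). The look-alikes are blue at top (388,269), blue at (475,264) and green at (438,233), and they stand free on the bench. Only the grey one fits the description, being steel and in a pot. I'll confirm it with one enlarged mosaic.

Run:
```python
from h import *
s=cv2.imread('pics/side0.png');t=cv2.imread('pics/top0.png')
f=lambda i,x,y:cv2.resize(i[y:y+60,x:x+80],(400,300),interpolation=cv2.INTER_CUBIC)
m=np.vstack([np.hstack([f(s,340,255),f(t,390,250)]),np.hstack([f(s,150,195),f(t,168,252)])])
cv2.imwrite('pics/m0.png',m)
```

```text
(no output)
```

View pics/m0.png

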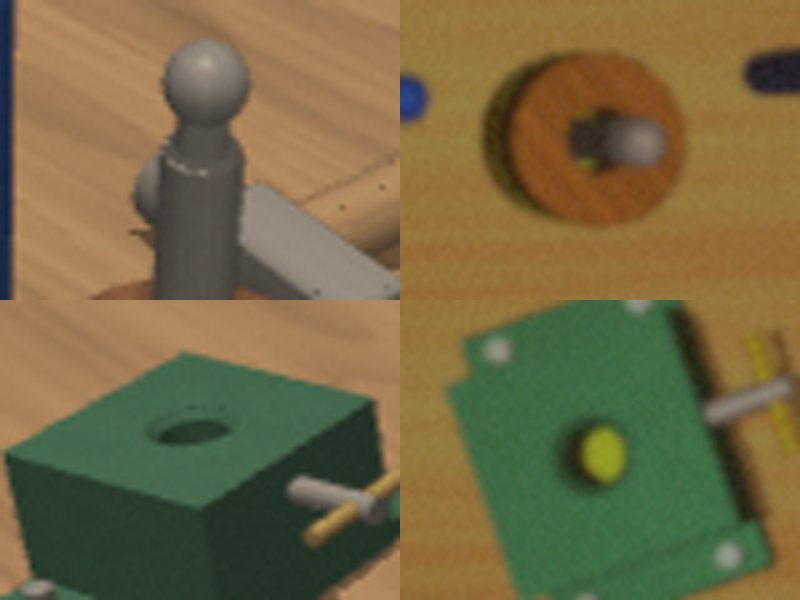

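The mosaic confirms it: a bright steel ball and shank in the brass-banded pot. The ball is at side (381.4,271.4) and top (438,278.4). The socket mouth is at side (188.3,220) and top (206.8,282.6). Next I triangulate.

Run:
```python
from h import *
np.set_printoptions(precision=1,suppress=True)
S=cap('side');T=cap('top')
for n,a,b,z in(('ball',(381.4,271.4),(438,278.4),157),('mouth',(188.3,220),(206.8,282.6),60)):
    print(n,atz(S,*a,z),atz(T,*b,z))
    (o,r),(p,q)=ray(S,*a),ray(T,*b); k=np.linalg.lstsq(np.c_[r,-q],p-o,rcond=None)[0]; print((o+k[0]*r),(p+k[1]*q))
print('rim',atz(T,429.5,277.6,80))
for u,v in((183,352),(375,402),(203,508),(5,455)): print('corner',atz(S,150+u/5,195+(v-300)/5,60))
s=ctrl.sense()
from scipy.spatial.transform import Rotation as R
q=s['ee_rot'];print(R.from_quat([q[1],q[2],q[3],q[0]]).as_matrix(),s['eef_pos'],s['grip_width'])
```

```text
ball [ 528.2 -234.2  157. ] [ 527.3 -234.9  157. ]
[ 527.4 -234.9  157.7] [ 527.3 -234.8  157.7]
mouth [521.6 196.9  60. ] [521.6 195.7  60. ]
[521.2 195.9  60.5] [521.6 195.6  60.5]
rim [ 527.9 -234.4   80. ]
corner [548.4 254.3  60. ]
corner [577.5 166.8  60. ]
corner [495.5 139.6  60. ]
corner [464.6 221.7  60. ]
[[-0.9  0.3 -0. ]
 [ 0.3  0.9 -0. ]
 [ 0.  -0.  -1. ]] [164.6 498.6 200.7] 0.9980113953241375
```

```bash
python3 -m pendant '0 0 -0.008 0.17; 0 0 -0.008 0.17; 0 0 -0.008 0.17; 0 0 -0.008 0.17; 0 0 -0.008 0.17; 0 0 -0.008 0.17; 0 0 -0.008 0.17' 0.5 30
cat >> h.py <<'E'
from scipy.spatial.transform import Rotation as R
def to(x,y,z,yaw=0.):
    """turn needed, then shift (mm) in current tool axes"""
    s=ctrl.sense(); q=s['ee_rot']; M=R.from_quat([q[1],q[2],q[3],q[0]]).as_matrix()
    print('t %.2f turn(tool z) %.3f tilt %.4f shift'%(s['time_s'],np.arctan2(M[1,1],M[0,1])-yaw,np.arccos(-M[2,2])),np.round(M.T@(np.array([x,y,z])-s['eef_pos']),1),
     'pos',np.round(s['eef_pos'],1),'F',np.round(s['force'],1),'grip',round(s['grip_width'],3),round(s['grip_force'],1))
E
python3 -c "
from h import *
to(527.6,-234.7,256)"
```

```text
time_s: 1.78
eef_pos: [164.6, 498.5, 257.0]
ee_rot: [-0.0, 0.687, 0.727, 0.0]
force: [-0.3, -0.1, 0.4]
grip_width: 0.499
grip_force: 0.0
t 1.77 turn(tool z) 0.056 tilt 0.0000 shift [-752.5  321.1    0.9] pos [164.6 498.5 257. ] F [-0.3 -0.1  0.4] grip 0.499 0.0
```

```bash
python3 -m pendant '0 0 0 0.056; -0.04 0.02 0 0; -0.04 0.02 0 0; -0.04 0.02 0 0; -0.04 0.02 0 0; -0.04 0.02 0 0; -0.04 0.02 0 0; -0.04 0.02 0 0; -0.04 0.02 0 0; -0.04 0.02 0 0' 
python3 -m pendant '-0.04 0.02 0 0; -0.04 0.02 0 0; -0.04 0.02 0 0; -0.04 0.02 0 0; -0.04 0.02 0 0; -0.04 0.02 0 0; -0.04 0.02 0 0; -0.04 0.02 0 0; 0 0 0 0'
python3 -c "
from h import *
to(527.6,-234.7,97)"
```

```text
time_s: 3.02
eef_pos: [347.2, 138.3, 256.9]
ee_rot: [0.0, 0.705, 0.709, 0.0]
force: [0.9, 0.8, -0.2]
grip_width: 0.499
grip_force: 0.0
time_s: 4.15
eef_pos: [509.0, -181.5, 255.7]
ee_rot: [-0.001, 0.706, 0.708, -0.0]
force: [0.3, 0.1, -1.2]
grip_width: 0.502
grip_force: 0.0
t 4.15 turn(tool z) 0.003 tilt 0.0012 shift [-53.3  18.6 158.6] pos [ 509.  -181.5  255.7] F [ 0.3  0.1 -1.2] grip 0.502 0.0
```

```bash
python3 -m pendant '-0.027 0.009 0 0.003; -0.026 0.0095 0 0; 0 0 0 0; 0 0 0.03 0; 0 0 0.03 0; 0 0 0.03 0; 0 0 0.03 0; 0 0 0.02 0; 0 0 0.018 0; 0 0 0 0' 
python3 -c "
from h import *
to(527.6,-234.7,97)
cs=cap('side'),cap('top')
a=cs[0][0]['color'][200:380,280:520,::-1]; b=cs[1][0]['color'][220:320,380:500,::-1]
cv2.imwrite('pics/g1.png',np.vstack([cv2.resize(a,(400,300)),cv2.resize(b,(400,300))]))"
```

```text
time_s: 5.4
eef_pos: [526.7, -230.7, 98.1]
ee_rot: [-0.001, 0.706, 0.708, -0.0]
force: [0.2, 0.3, 0.6]
grip_width: 0.5
grip_force: 0.0
t 5.40 turn(tool z) 0.004 tilt 0.0024 shift [-4.   0.9  1.1] pos [ 526.7 -230.7   98.1] F [0.2 0.3 0.6] grip 0.5 0.0
```

View pics/g1.png

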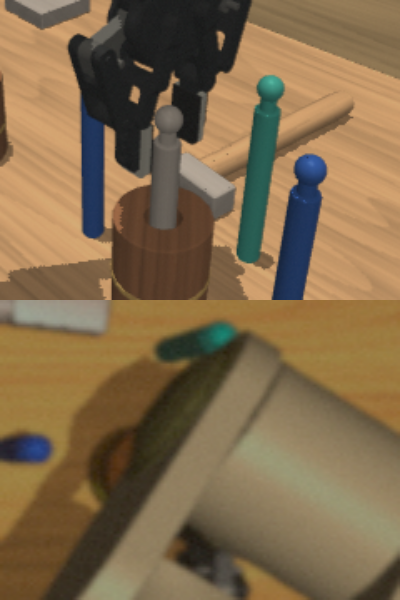

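The side view shows the punch between the open pads, with the fingertips above the rim and clear of the look-alikes. The TCP is 4 mm short in y, so I'll correct that and close.

```bash
python3 -m pendant '-0.004 0.001 0.001 0.004; 0 0 0 0' 0.5 60
python3 -m pendant '0 0 0 0; 0 0 0 0; 0 0 0 0; 0 0 0 0; 0 0 0 0; 0 0 0 0; 0 0 0 0; 0 0 0 0' 0 60
python3 -c "
from h import *
to(527.6,-234.7,97)"
```

```text
time_s: 5.75
eef_pos: [528.6, -236.6, 98.2]
ee_rot: [0.0, 0.708, 0.707, 0.0]
force: [-0.7, 0.9, 0.2]
grip_width: 0.5
grip_force: 0.0
time_s: 6.75
eef_pos: [528.6, -236.4, 98.0]
ee_rot: [0.0, 0.707, 0.707, 0.0]
force: [-0.2, 0.5, 4.7]
grip_width: 0.182
grip_force: 58.7
t 6.75 turn(tool z) -0.001 tilt 0.0007 shift [ 1.7 -1.   1. ] pos [ 528.6 -236.4   98. ] F [-0.2  0.5  4.7] grip 0.182 58.7
```

```bash
python3 -m pendant '0 0 -0.005 0; 0 0 -0.015 0; 0 0 -0.02 0; 0 0 -0.025 0; 0 0 -0.025 0; 0 0 -0.025 0; 0 0 -0.03 0; 0 0 -0.03 0; 0 0 -0.025 0; 0 0 0 0'
python3 -c "
from h import *
to(521.5,196.2,298)
S=cap('side','l1.png')"
```

```text
time_s: 8.0
eef_pos: [528.7, -236.5, 299.6]
ee_rot: [0.002, 0.707, 0.707, 0.0]
force: [0.5, -0.1, -3.5]
grip_width: 0.185
grip_force: 58.7
t 8.00 turn(tool z) -0.001 tilt 0.0036 shift [432.7  -7.6   0.7] pos [ 528.7 -236.5  299.6] F [ 0.5 -0.1 -3.5] grip 0.185 58.7
```

View pics/l1.png

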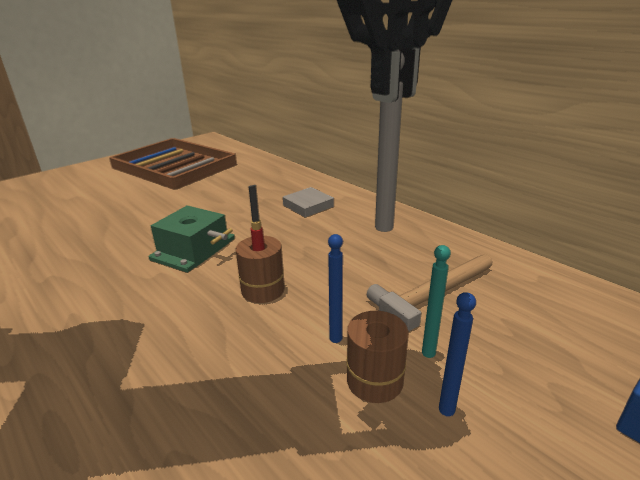

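The punch hangs from the gripper with its foot at about (385,228). The pot has stayed in place and the look-alikes are untouched. Now I carry it over to the holder.

```bash
python3 -m pendant '0.015 0 0 0; 0.03 0 0 0; 0.04 0 0 0; 0.04 0 0 0; 0.04 0 0 0; 0.04 0 0 0; 0.04 0 0 0; 0.04 0 0 0; 0.04 0 0 0; 0.04 -0.0076 0 0'
python3 -m pendant '0.035 0 0 0; 0.02 0 0 0; 0.012 0 0 0; 0 0 0 0; 0 0 0.025 0; 0 0 0.03 0; 0 0 0.03 0; 0 0 0.02 0; 0 0 0.01 0; 0 0 0 0'
python3 -c "
from h import *
to(521.5,196.2,298-110)
S=cap('side');T=cap('top')
s=ctrl.sense()['eef_pos']
print(proj(S,[s[0],s[1],s[2]-92]))
a=S[0]['color'][130:250,110:270,::-1]; b=T[0]['color'][230:350,130:290,::-1]
cv2.imwrite('pics/p1.png',np.vstack([cv2.resize(a,(400,300),interpolation=2),cv2.resize(b,(400,300),interpolation=2)]))"
```

```text
time_s: 9.3
eef_pos: [520.1, 130.8, 296.5]
ee_rot: [-0.001, 0.707, 0.707, -0.001]
force: [0.1, -0.2, -3.5]
grip_width: 0.185
grip_force: 58.7
time_s: 10.55
eef_pos: [521.3, 195.1, 182.6]
ee_rot: [-0.0, 0.708, 0.706, -0.0]
force: [-0.3, 0.1, -2.2]
grip_width: 0.183
grip_force: 58.7
t 10.55 turn(tool z) -0.002 tilt 0.0006 shift [ 1.1  0.2 -5.4] pos [521.3 195.1 182.6] F [-0.3  0.1 -2.2] grip 0.183 58.7
[[185.65769585 203.8941145 ]]
```

View pics/p1.png

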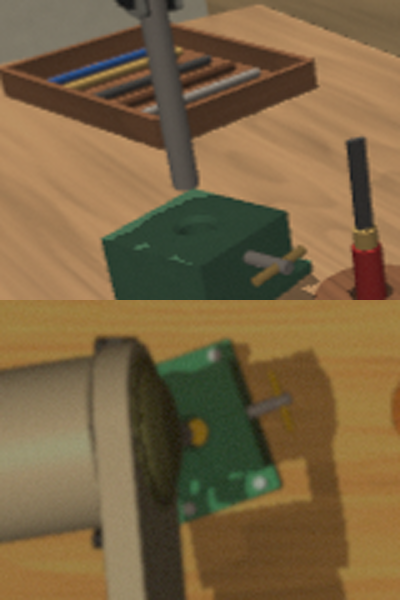

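```bash
python3 - <<'E'
from h import *
S=cap('side'); s=ctrl.sense()['eef_pos']
g=cv2.GaussianBlur(cv2.cvtColor(S[0]['color'],cv2.COLOR_RGB2GRAY),(3,3),0).astype(float)
for h in (20,35,50,65,80):   # below TCP
    P=np.array([s[0],s[1],s[2]-h]); c=proj(S,P)[0]
    # sample horizontally through c
    xs=np.arange(c[0]-14,c[0]+14,.25)
    l=cv2.remap(g.astype(np.float32),xs[None].astype(np.float32),np.full((1,len(xs)),c[1],np.float32),1)[0]
    d=np.abs(np.gradient(l)); m=len(xs)//2
    L=xs[:m][d[:m].argmax()];Rr=xs[m:][d[m:].argmax()]
    w=proj(S,P+[0,1,0])[0]-c; w2=proj(S,P+[1,0,0])[0]-c
    print(h,c.round(1),L,Rr,'off px',round((L+Rr)/2-c[0],2),'px/mm y',w.round(2),'x',w2.round(2))
E
python3 - <<'E'
import cv2
i=cv2.imread('pics/p1.png')[:300]; cv2.imwrite('pics/p2.png',cv2.resize(i[20:260,90:350],(780,720))[:600])
E
```

```text
20 [178.1 163.9] 169.3431475044427 186.3431475044427 off px -0.25 px/mm y [-0.28 -0.15] x [ 0.57 -0.15]
35 [179.7 172.6] 172.4747418749439 186.4747418749439 off px -0.25 px/mm y [-0.28 -0.16] x [ 0.56 -0.16]
50 [181.3 181. ] 174.3225627159284 195.0725627159284 off px 3.38 px/mm y [-0.28 -0.16] x [ 0.55 -0.16]
65 [182.9 189.3] 176.3876727607819 187.3876727607819 off px -1.0 px/mm y [-0.28 -0.17] x [ 0.54 -0.17]
80 [184.4 197.5] 177.421089740472 188.421089740472 off px -1.5 px/mm y [-0.28 -0.17] x [ 0.54 -0.17]
```

```bash
cat >> h.py <<'E'
def axis(S,img,s,hs,W):
    """horizontal px offset of shank mid from the vertical through TCP s, at depths hs; robust line; per-mm gains"""
    g=cv2.GaussianBlur(cv2.cvtColor(img,cv2.COLOR_BGR2GRAY),(3,3),0).astype(np.float32); o=[]
    for h in hs:
        P=np.array([s[0],s[1],s[2]-h]); c=proj(S,P)[0]; v=P-S[3][:3,3]; n=np.cross(v,[0,0,1]); n/=np.linalg.norm(n)
        e=[proj(S,P+k*9*n)[0][0] for k in(-1,1)]; r=[]
        for x in e:
            xs=np.arange(x-W,x+W+.01,.2,dtype=np.float32)
            d=np.abs(np.gradient(cv2.remap(g,xs[None],np.full((1,len(xs)),c[1],np.float32),1)[0]))
            w=d**4; r.append((w*xs).sum()/w.sum()-x)
        o.append(r)
    o=np.array(o); gx,gy=[proj(S,P+d)[0][0]-c[0] for d in np.eye(3)[:2]]
    for k,nm in enumerate('LR'):
        sl=[np.median([(o[j,k]-o[i,k])/(hs[j]-hs[i]) for j in range(len(hs)) for i in range(j)])]
        print(nm,o[:,k].round(2)[::3],'slope/mm %.4f'%sl[0],'gain x %.2f y %.2f'%(gx,gy))
E
python3 - <<'E'
from h import *
S=cap('side'); s=np.array(ctrl.sense()['eef_pos'])
axis(S,S[0]['color'][:,:,::-1].copy(),s,np.arange(8,86,3.),4)
axis(S,cv2.imread('pics/l1.png'),np.array([528.7,-236.5,299.6]),np.arange(8,86,3.),6)
E
```

```text
L [-1.89 -1.1  -0.97 -1.72 -0.55 -1.06 -1.12 -1.5  -1.45] slope/mm 0.0047 gain x 0.54 y -0.28
R [-2.07 -1.64 -1.12 -0.11 -2.68  2.97 -1.13 -1.14 -1.02] slope/mm -0.0005 gain x 0.54 y -0.28
L [-3.2  -2.96 -2.88 -3.04 -2.69 -3.01 -2.67 -2.62 -2.59] slope/mm 0.0078 gain x 0.68 y -0.81
R [-2.84 -2.8  -2.88 -2.59 -2.6  -2.54 -2.6  -2.72 -2.52] slope/mm 0.0048 gain x 0.68 y -0.81
```

View pics/p2.png

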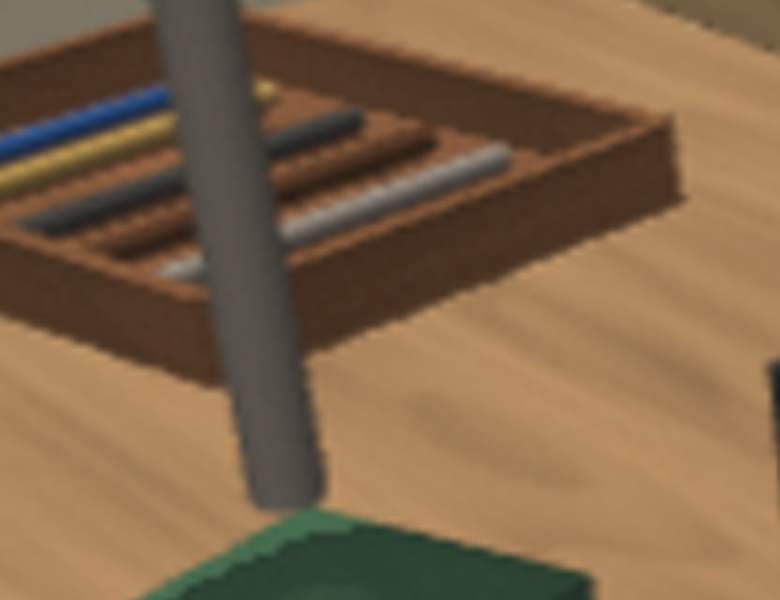

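Both views show no measurable tilt; the slope is at most 0.01 rad. The punch axis sits about 2.4 mm to +y of the TCP. I'll shift by that and lower to the mouth.

```bash
python3 -m pendant '-0.0013 0.0011 0 0.002; 0 0 0.008 0; 0 0 0.01 0; 0 0 0.006 0; 0 0 0.003 0; 0 0 0 0; 0 0 0 0'
python3 -c "
from h import *
to(522.4,193.8,148)
S=cap('side');a=S[0]['color'][150:270,110:270,::-1]
cv2.imwrite('pics/p3.png',cv2.resize(a,(800,600),interpolation=2))"
```

```text
time_s: 11.62
eef_pos: [522.5, 194.4, 156.0]
ee_rot: [0.0, 0.708, 0.706, 0.0]
force: [-0.0, -0.3, -3.2]
grip_width: 0.185
grip_force: 58.7
t 11.62 turn(tool z) -0.003 tilt 0.0005 shift [-0.6 -0.1  8. ] pos [522.5 194.4 156. ] F [-0.  -0.3 -3.2] grip 0.185 58.7
```

View pics/p3.png

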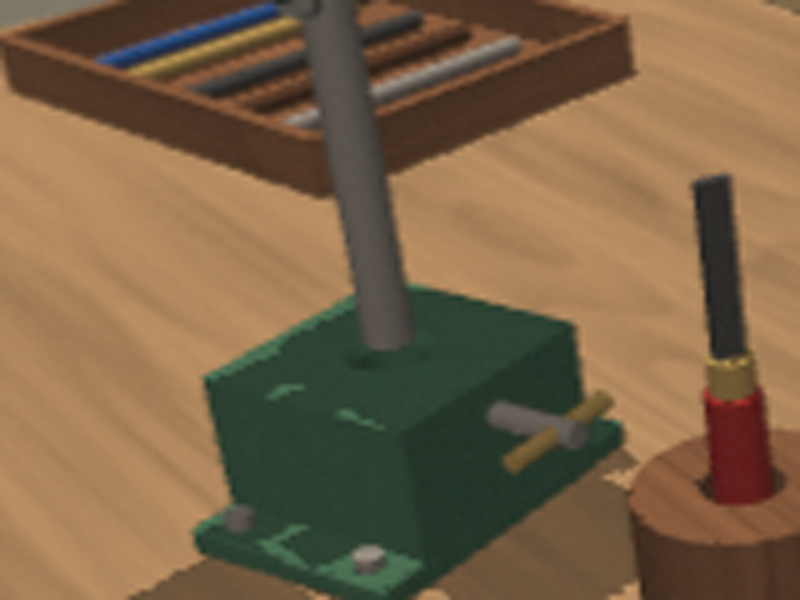

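The foot is over the mouth, at (387,343) in the crop against (391,350) for the mouth. I'll make a small correction and lower gently.

```bash
python3 -m pendant '-0.001 0.0005 0 0.003; 0 0 0.002 0; 0 0 0.003 0; 0 0 0.003 0; 0 0 0.003 0; 0 0 0.003 0; 0 0 0.003 0; 0 0 0.003 0; 0 0 0 0; 0 0 0 0'
```

```text
time_s: 12.92
eef_pos: [522.9, 193.4, 135.8]
ee_rot: [0.0, 0.709, 0.705, 0.0]
force: [-1.3, 0.3, -2.8]
grip_width: 0.183
grip_force: 58.7
```

```bash
python3 -m pendant '0 0 0.003 0; 0 0 0.003 0; 0 0 0.003 0; 0 0 0.003 0; 0 0 0.002 0; 0 0 0.001 0; 0 0 0 0; 0 0 0 0'
```

```text
time_s: 13.92
eef_pos: [522.9, 193.4, 120.8]
ee_rot: [0.0, 0.709, 0.705, 0.0]
force: [0.1, -0.8, -2.8]
grip_width: 0.182
grip_force: 58.8
```

```bash
python3 -m pendant '0 0 0.002 0; 0 0 0.002 0; 0 0 0.002 0; 0 0 0.001 0; 0 0 0 0; 0 0 0 0; 0 0 0 0; 0 0 0 0'; python3 -c "
from h import *
to(522,193,109)"
```

```text
time_s: 14.92
eef_pos: [522.9, 193.4, 113.8]
ee_rot: [0.0, 0.709, 0.705, 0.0]
force: [0.3, -0.0, -0.2]
grip_width: 0.188
grip_force: 59.1
t 14.93 turn(tool z) -0.006 tilt 0.0002 shift [-0.4 -0.9  4.8] pos [522.9 193.4 113.8] F [ 0.3 -0.  -0.2] grip 0.188 59.1
```

```bash
python3 -m pendant '0 0 0.001 0; 0 0 0.001 0; 0 0 0.001 0; 0 0 0.001 0; 0 0 0.001 0; 0 0 0.0004 0; 0 0 0 0; 0 0 0 0; 0 0 0 0; 0 0 0 0'; python3 -m pendant '0 0 0 0; 0 0 0 0; 0 0 0 0; 0 0 0 0; 0 0 0 0; 0 0 0 0; 0 0 0 0; 0 0 0 0; 0 0 0 0; 0 0 0 0'; python3 -c "
from h import *
to(522,193,109)"
```

```text
time_s: 16.18
eef_pos: [523.0, 193.4, 108.6]
ee_rot: [0.0, 0.709, 0.705, 0.0]
force: [-0.7, -0.0, 5.1]
grip_width: 0.185
grip_force: 59.6
time_s: 17.42
eef_pos: [523.0, 193.5, 108.6]
ee_rot: [0.0, 0.709, 0.705, 0.0]
force: [-1.2, -0.1, 6.1]
grip_width: 0.186
grip_force: 59.6
t 17.43 turn(tool z) -0.006 tilt 0.0006 shift [-0.5 -1.  -0.4] pos [523.  193.5 108.6] F [-1.2 -0.1  6.1] grip 0.186 59.6
```

The push is about 8–9 N, since the 2.9 N hanging weight adds to the reading, and it matches the 8 mm travel. I'll hold it and check that the punch is upright.

```bash
python3 -m pendant '0 0 0 0; 0 0 0 0; 0 0 0 0; 0 0 0 0; 0 0 0 0; 0 0 0 0; 0 0 0 0; 0 0 0 0; 0 0 0 0; 0 0 0 0'; python3 -m pendant '0 0 0 0; 0 0 0 0; 0 0 0 0; 0 0 0 0; 0 0 0 0; 0 0 0 0; 0 0 0 0; 0 0 0 0; 0 0 0 0; 0 0 0 0'; python3 -c "
from h import *
S=cap('side')
axis(S,S[0]['color'][:,:,::-1].copy(),np.array(ctrl.sense()['eef_pos']),np.arange(6,40,3.),4)
cv2.imwrite('pics/f.png',cv2.resize(S[0]['color'][150:270,110:270,::-1],(800,600),interpolation=2))"
```

```text
time_s: 18.68
eef_pos: [523.0, 193.4, 108.6]
ee_rot: [0.0, 0.709, 0.705, 0.0]
force: [-1.1, -0.3, 5.7]
grip_width: 0.183
grip_force: 59.6
time_s: 19.92
eef_pos: [523.0, 193.4, 108.6]
ee_rot: [0.0, 0.709, 0.705, 0.0]
force: [-1.2, -0.1, 5.3]
grip_width: 0.187
grip_force: 59.6
L [-1.61 -1.61 -1.87 -1.13] slope/mm -0.0001 gain x 0.52 y -0.28
R [-1.4  -1.3   2.38 -3.09] slope/mm -0.0583 gain x 0.52 y -0.28
```

View pics/f.png

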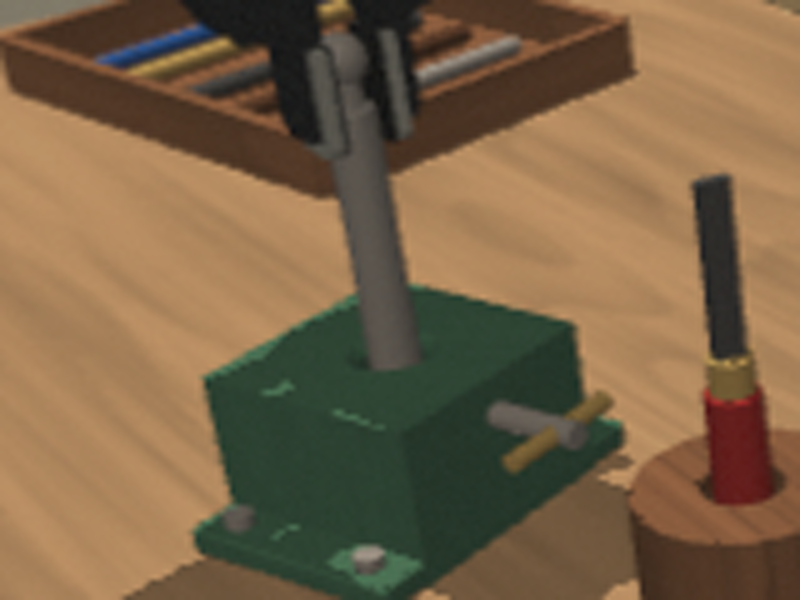

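The punch stands upright in the socket at (393,360), with the pads on the shank below the ball. The force has been steady for over 3 s, so I'm handing in.

```bash
python3 -c "
from rig import ctrl
print(ctrl.finish_job())"
```

```text
the job is handed in; nothing more can be done
None
```

I handed the job in with the steel punch foot down in the green holder's socket, upright, still gripped by its shank and pressing the foot plate at about 8 N; I saw no disturbance to the pots or other tools, and no verdict came back.

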